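Walk the swage block square to the fence

ROBOT

A 6-joint arm with a two-finger parallel gripper is mounted at the origin on the work surface. World frame = base frame: x ahead of the robot, y to its left, z up, the work surface at z = 0. Lengths are in m, angles in rad, forces in N, time in s.
With the tool pointing down it reaches from about 0.35 to 0.725 m from the base axis. Payload 6 kg.
Tool frame: the origin (TCP) lies at the centre of the arm's flange, where the gripper is bolted on; the fingertips stand 173 mm ahead of it and the grasp point (between the pads) lies 155 mm ahead of it; z points along the fingers, y is the line along which they close (so a half turn about z gives the same grasp; the last joint's range is limited). The gripper opens to 85 mm and grips with 20 to 120 N. Pads are 22 mm wide; open, the fingers measure 114 mm over their backs; the gripper's body (76 mm by 85 mm) begins 54 mm behind the grasp point. The pads swing forward as they close: fully open they stand 13 mm farther back than shut.
Start: joints at [-0.864, 0.04, 0.085, 0, -1.615, -0.334], TCP at [0.219, -0.559, 0.405] pointing down, gripper open.
Joint ranges: [-2.56, 2.56], [-1.29, 2.01], [-1.08, 1.49], [-3.29, 1.98], [-2.81, -0.18], [-2.99, 2.99]. Speed limits (rad/s): [2.57, 2.57, 3.01, 3.14, 3.14, 3.14].

INTERFACE

Orientations are given as a 3x3 rotation matrix whose columns are the frame's x, y, z axes.
In Python, from bench import env gives the robot as it stands.
- The arm moves only by the tool move_arm, never from a script. Its argument "rows" is text: rows parted by semicolons, each of 5 numbers parted by spaces: the closure, from 0 (fully open) to 1 (shut), then the shift along the tool's x, y, z in cm, then the turn about the tool's z in rad. A call has 1 to 20 rows; each row shifts and turns the commanded pose from where the row before left it, along the tool's axes as they then stand; what a row does not reach is not made up. A row lasts 1/10 s, in which the tool goes at most 50 mm and 8.59 degrees, less where a joint would pass 70% of its speed; a pose out of reach is approached as far as the arm can. A call with a gripper value outside its range is refused whole. The fingers move at their own pace and stop on an object; "newtons" is the grip in N (left out, the last holds). Time passes only in rows, so rows that do not move let the fingers close. It gives the time, the measured TCP pose, the force, the opening and the grip force at its end, in the units of the state.
- env.sense(): the state, without advancing time (a new reading comes with each control period).
- env.grab_frame(name): name is "side" or "top"; returns (picture, depth): 420x560x3 uint8, blue, green, red; 420x560 float32, m along the optical axis (not along the pixel's ray), 0 where there is no reading.
- env.camera_params(name): a dict with "camera_matrix" (3x3 intrinsics, pixels), "xyz" and "attitude" of the camera in the world. Camera axes: x right, y down, z forward; pixel columns grow to the right and rows downward; lengths in m; the calibration is good to about 2 mm. A picture is of the moment at which its call begins. camera_params takes no time and is no camera call.
- env.sign_off(): hands the job in; it is judged then, once.
The state is a dict: "time_s": time; "joint_pos": joint angles; "qd": joint speeds; "effort": joint torques, N m; "tool_pos": TCP position; "ee_rot": TCP orientation; "ft_force": force on the tool from outside, world axes, zero at the start; "wrist_torque": the same for the moment, N m; "opening": finger opening in m; "finger_force": force on a finger pad.
Only numpy, scipy, OpenCV 4.12 (cv2) and the standard library are available. Lean on these libraries where they do the work, as an engineer would, in place of code of your own. Each camera call takes 0.05 s, during which the arm holds its last target. There are 200 camera calls.

TASK

The heavy swage block has been left skewed on the steel bench. Walk it round by pushing its corners until one of its long sides lies flat against the upright face of the angle-iron fence, with the fence behind its whole length. Only push it - do not lift or tip it - have it roughly square before it touches the fence, so that no corner knocks the fence out of line, and leave the hammer, the tin and the hardy where they are.

Things in the scene. Friction and masses are not known exactly. Their poses are not given: they have to be found in the camera images.
- swage: Dark steel swage block, 120 mm long (own y) x 90 wide (own x) x 30 high; 1.5-2.1 kg, friction 0.6: a square push takes 8-14 N, a corner push two thirds (more if also pressed down). Plain upright sides, three grooves across the top. Rests on a 56 x 76 mm foot, 5 mm high, under its middle. Origin: centre of the foot's underside, on the bench. Starts 43-90 degrees askew. Either long side will do.
- fence: 180 mm of dark angle iron bolted down, immovable: upright leg 50 mm high, 6 thick; flat leg behind. Origin: on the bench, at the middle of the foot of the smooth front face. x points from that face away from the robot's side, y along the fence, z up. The block belongs in front: when home its origin is at x = -45 mm in this frame, within 30 mm of the middle along y.
- hammer: Bystander: a smith's hammer, 290 mm, lying on the bench to the left of the fence and block (positive y of the fence). Origin: on the bench under its middle, handle towards its own -x.
- wax_tin: Bystander: a round plain tin, 62 mm across and 55 mm high, standing to the right (negative y of the fence). Origin: centre of its underside.
- hardy: Bystander: a hot-cut hardy, a small steel wedge tool 36 x 38 mm and 72 mm high, standing upright to the right (negative y of the fence). Origin: centre of its underside.
Not all that is in view belongs to the job. What is shaped like the swage but turquoise is not meant. Leave any red look-alike of the fence alone.

How it is judged:
By the outcome, as a careful person would: the job done as asked, in the order asked, and still so for the second after the job is handed in, with the robot touching nothing.
It also fails if it takes over 69 s, if anything falls off the work surface, if the arm or the gripper's body presses on something with over 40 N, if the wrist force passes 120 N, or if a joint passes its speed limit or range.

## Working session

There is one attempt and no reset: what is moved stays moved. The work goes in short steps, Python scripts to look and compute and a tool call to move; the robot and the scene stay as the last step left them, time stands still between calls to the robot, and variables do not carry over. Pictures are saved under pics/ and viewed, at most 10 in all, crops included, and the job is handed in when it is done.

Besides the shell and the picture viewer there is one more tool, called after "Request:" as name(argument=value, ...) on one line, values as JSON. move_arm: Moves the arm, as the interface text tells. Its arguments: {"type":"object","properties":{"rows":{"type":"string"},"newtons":{"type":"number"}},"required":["rows"]}

```bash
mkdir -p pics; python3 - <<'E'
from bench import env
import cv2,numpy as np
for n in("top","side"):
    p,d=env.grab_frame(n); cv2.imwrite(f"pics/{n}0.png",p); np.savez(f"pics/{n}0.npz",p=p,d=d)
    c=env.camera_params(n); print(n,c)
s=env.sense(); print(s["time_s"],s["tool_pos"],s["ee_rot"])
E
```

```text
top {'camera_matrix': array([[445.31371366,   0.        , 274.93502543],
       [  0.        , 445.31371366, 206.49081901],
       [  0.        ,   0.        ,   1.        ]]), 'xyz': array([0.37469697, 0.01468674, 1.11428   ]), 'attitude': array([[ 0.02354157, -0.98785162,  0.15360653],
       [-0.99965668, -0.02149252,  0.01498678],
       [-0.01150332, -0.1539066 , -0.98801844]])}
side {'camera_matrix': array([[379.03754338,   0.        , 276.87980481],
       [  0.        , 379.03754338, 207.85736994],
       [  0.        ,   0.        ,   1.        ]]), 'xyz': array([0.27728579, 0.66766105, 0.41160166]), 'attitude': array([[-0.92411118, -0.18171824,  0.33615027],
       [-0.38211939,  0.4436309 , -0.81066417],
       [-0.00181417, -0.87759336, -0.47940234]])}
0.1 [ 0.21861862 -0.55874057  0.40378099] [[-9.31302753e-01 -3.64245422e-01 -6.73907857e-04]
 [-3.64246030e-01  9.31301665e-01  1.42781605e-03]
 [ 1.07536050e-04  1.57519728e-03 -9.99998754e-01]]
```

View pics/top0.png

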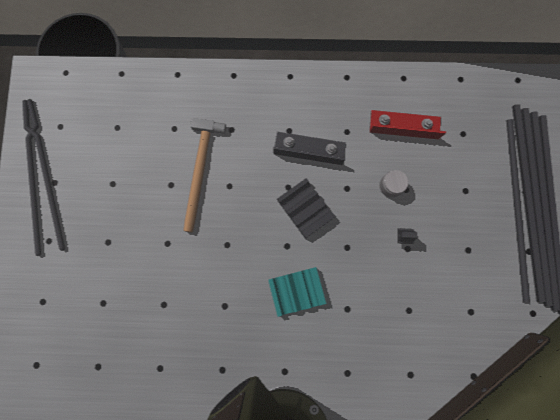

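View pics/side0.png

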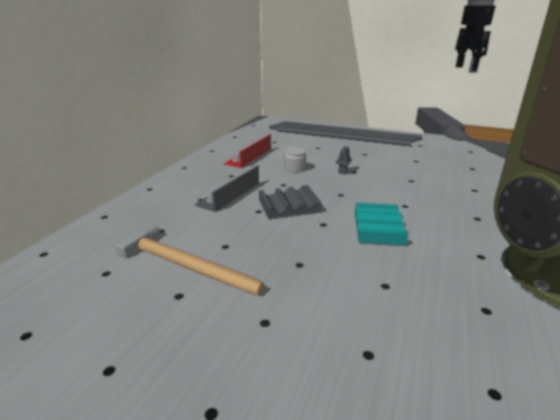

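The top view shows the fence at px (274-347, 132-165), the dark swage centred near (308,210), the hammer at left (205,175), the tin at (395,183) and the hardy at (406,237). The turquoise block at (298,292) and the red fence at (405,124) are decoys. The side view agrees.

```bash
cat > h.py <<'E'
import cv2,numpy as np
from bench import env
def ray(c,u,v,z):
    K=c["camera_matrix"];d=c["attitude"]@np.linalg.inv(K)@np.array([u,v,1.]);o=c["xyz"];return o+d*(z-o[2])/d[2]
def cloud(c,d):
    v,u=np.indices(d.shape);K=c["camera_matrix"]
    r=np.stack([(u-K[0,2])/K[0,0]*d,(v-K[1,2])/K[1,1]*d,d],-1);return r@c["attitude"].T+c["xyz"]
def swage(p,d,c,box,z0=.015,z1=.04):
    """dark, raised points in the world box -> rectangle (centre, long-axis angle deg, sizes)"""
    P=cloud(c,d); h=cv2.cvtColor(p,cv2.COLOR_BGR2HSV)
    m=(d>0)&(P[...,2]>z0)&(P[...,2]<z1)&(P[...,0]>box[0])&(P[...,0]<box[1])&(P[...,1]>box[2])&(P[...,1]<box[3])&(h[...,1]<90)
    m=m.astype(np.uint8); n,l,s,_=cv2.connectedComponentsWithStats(m); k=1+s[1:,4].argmax()
    Q=P[l==k]; q=Q[:,:2].astype(np.float32)
    (cx,cy),(w,hh),a=cv2.minAreaRect(q*1000)
    if w<hh: a+=90; w,hh=hh,w
    return np.array([cx,cy]),a%180,(w,hh),cv2.boxPoints(cv2.minAreaRect(q*1000)),l==k,Q
E
python3 - <<'E'
from h import *
f=np.load("pics/top0.npz");p,d=f["p"],f["d"];c=env.camera_params("top")
P=cloud(c,d); print("bench z",np.median(P[150:300,100:250,2]), "p", p[210,300],p[140,310],p[155,310])
r=swage(p,d,c,(.25,.6,-.2,.1)); print("swage",r[:4],r[4].sum(),np.percentile(r[5][:,2],[5,50,95]))
for nm,b,z in(("fence",(160-45,175,265,355),(.035,.06)),("tin",(165,205,375,415),(.045,.065)),("hardy",(220,250,390,425),(.02,.09)),("hammer",(110,240,180,235),(.01,.05)),("turq",(262,325,262,335),(.015,.04)),("red",(105,142,365,450),(.03,.06))):
    S=P[b[0]:b[1],b[2]:b[3]].reshape(-1,3);S=S[(S[:,2]>z[0])&(S[:,2]<z[1])]
    R=cv2.minAreaRect((S[:,:2]*1000).astype(np.float32));print(nm,R,S.min(0),S.max(0))
# swage colour-mask contour onto z=.03
g=p.max(2); m=np.zeros_like(g); m[172:246,268:345]=(g[172:246,268:345]<105)*255
cs=max(cv2.findContours(m,0,2)[0],key=cv2.contourArea);print(cv2.minAreaRect(cs))
crop=cv2.resize(p[100:320,220:440],None,fx=2.7,fy=2.7,interpolation=2);cv2.imwrite("pics/crop0.png",crop)
E
```

```text
bench z -0.0010697045513038406 p [49 47 48] [71 68 67] [41 40 40]
swage (array([543.6953125 , -43.32735443]), 37.12218475341797, (120.25447082519531, 90.48771667480469), array([[ 468.44742 ,  -43.539948],
       [ 523.0583  , -115.69035 ],
       [ 618.94324 ,  -43.11476 ],
       [ 564.33234 ,   29.035645]], dtype=float32)) 1531 [0.01630212 0.0249773  0.03108601]
fence ((675.47314453125, -48.276512145996094), (177.4115447998047, 7.932342529296875), 81.8600845336914) [ 0.65975413 -0.13599061  0.03510115] [0.69020752 0.03925595 0.05473589]
tin ((608.4852294921875, -260.3611755371094), (55.23462677001953, 57.41604995727539), 73.51811981201172) [ 0.57957057 -0.28886225  0.04502382] [ 0.63696838 -0.23207302  0.05904917]
hardy ((478.1225891113281, -284.2196350097656), (39.062843322753906, 36.62251281738281), 88.0155029296875) [ 0.45974725 -0.30331265  0.02947219] [ 0.49662389 -0.26435571  0.07645718]
hammer ((622.561767578125, 232.20779418945312), (88.71876525878906, 289.5336608886719), 80.4262924194336) [0.47828224 0.16511542 0.01035699] [0.77111769 0.25819505 0.03009162]
turq ((339.2664794921875, -24.38623809814453), (90.00732421875, 119.8903579711914), 15.9584379196167) [ 0.28025321 -0.09371912  0.01500142] [0.39784162 0.0437166  0.03542193]
red ((743.8784790039062, -296.4031982421875), (179.62631225585938, 8.972277641296387), 85.14421081542969) [ 0.73296309 -0.38596805  0.0300838 ] [ 0.75515693 -0.20704455  0.05317616]
((306.5755615234375, 208.78274536132812), (63.125125885009766, 38.955596923828125), 53.673179626464844)
```

View pics/crop0.png

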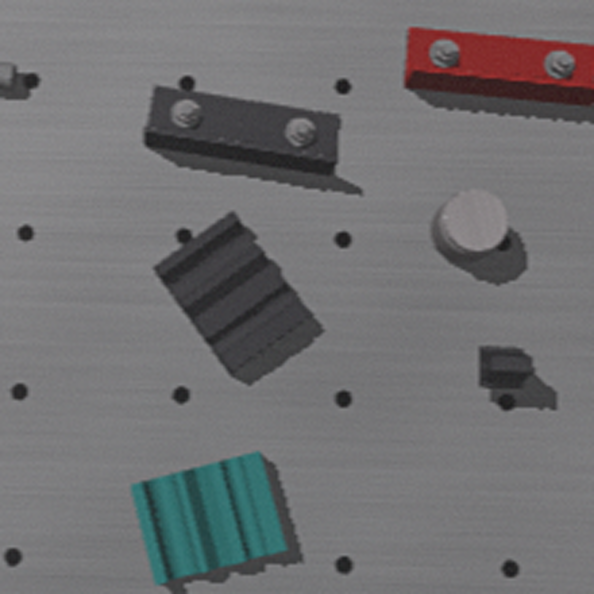

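Request:
move_arm(rows="1 0 0 0 -0.1375; 1 0 0 0 -0.1375; 1 -3.9 1.54 0 0; 1 -3.9 1.54 0 0; 1 -3.9 1.54 0 0; 1 -3.9 1.54 0 0; 1 -3.9 1.54 0 0; 1 -3.9 1.54 0 0; 1 -3.9 1.54 0 0; 1 -3.9 1.54 0 0; 1 -3.9 1.54 0 0; 1 -3.9 1.54 0 0; 1 -3.9 1.54 0 0; 1 -3.9 1.54 0 0; 1 0 0 4 0; 1 0 0 4 0; 1 0 0 4 0; 1 0 0 4 0; 1 0 0 3 0; 1 0 0 0 0", newtons=60)

```text
time_s: 2.1
tool_pos: [0.4783, -0.1289, 0.2096]
ee_rot: [[-0.798, -0.603, -0.009], [-0.603, 0.798, 0.001], [0.007, 0.006, -1.0]]
ft_force: [-1.2, -0.1, -0.1]
opening: -0.0003
finger_force: 0.0
```

Request:
move_arm(rows="1 0 0 1.5 0; 1 0 0 1.3 0; 1 0 0 0 0")

```text
time_s: 2.4
tool_pos: [0.4799, -0.129, 0.1859]
ee_rot: [[-0.798, -0.603, -0.002], [-0.603, 0.798, 0.0], [0.001, 0.001, -1.0]]
ft_force: [-1.0, -0.4, 0.0]
opening: 0.0
finger_force: 0.0
```

```bash
cat >> h.py <<'E'
def rows(way):
    """way: (x,y,yaw_of_tool_x deg) mm, from the sensed pose; prints dx dy (cm), turn"""
    s=env.sense();x,y=s["tool_pos"][:2]*1000;a=np.degrees(np.arctan2(s["ee_rot"][1,0],s["ee_rot"][0,0]))
    print("z %.4f xy %.1f %.1f yaw %.2f F"%(s["tool_pos"][2],x,y,a),s["ft_force"].round(1))
    for X,Y,A in way:
        t=np.radians(a);d=np.array([X-x,Y-y])/10;da=(A-a+180)%360-180
        print("%.2f %.2f 0 %.3f"%(d@[np.cos(t),np.sin(t)],d@[np.sin(t),-np.cos(t)],-np.radians(da)));x,y,a=X,Y,A
E
python3 - <<'E'
from h import *
C=np.array([543.7,-43.3]);L=np.radians(37.1);l=np.array([np.cos(L),np.sin(L)]);u=np.array([l[1],-l[0]])
piv=C-18*u; k=C-60*l+30*u-11*l
w=[(*(k-8*l),217.1),(*(k-0*l),217.1)]
for i in range(1,13):
    a=np.radians(3.0*i);R=np.array([[np.cos(a),-np.sin(a)],[np.sin(a),np.cos(a)]]);w.append((*(piv+R@(k-piv)),217.1+3*i))
rows(w)
E
```

```text
z 0.1859 xy 479.9 -129.0 yaw -142.90 F [-1.  -0.4  0. ]
-2.36 -0.02 0 0.000
-0.80 0.00 0 -0.000
-0.26 -0.37 0 -0.052
-0.26 -0.37 0 -0.052
-0.26 -0.37 0 -0.052
-0.26 -0.37 0 -0.052
-0.26 -0.37 0 -0.052
-0.26 -0.37 0 -0.052
-0.26 -0.37 0 -0.052
-0.26 -0.37 0 -0.052
-0.26 -0.37 0 -0.052
-0.26 -0.37 0 -0.052
-0.26 -0.37 0 -0.052
-0.26 -0.37 0 -0.052
```

Request:
move_arm(rows="1 -1.1 0 0.4 0; 1 -1.1 0 0 0; 1 -0.5 0 0 0; 1 -0.5 0 0 0; 1 -0.26 -0.37 0 -0.052; 1 -0.26 -0.37 0 -0.052; 1 -0.26 -0.37 0 -0.052; 1 -0.26 -0.37 0 -0.052; 1 -0.26 -0.37 0 -0.052; 1 -0.26 -0.37 0 -0.052; 1 0 0 0 0")

```text
time_s: 3.5
tool_pos: [0.5322, -0.1156, 0.1829]
ee_rot: [[-0.573, -0.82, -0.003], [-0.82, 0.573, -0.003], [0.004, 0.001, -1.0]]
ft_force: [-2.8, -6.6, 2.6]
opening: 0.0001
finger_force: 3.5
```

```bash
python3 - <<'E'
from h import *
p,d=env.grab_frame("top");c=env.camera_params("top");cv2.imwrite("pics/t1.png",cv2.resize(p[90:330,200:440],None,fx=2.4,fy=2.4))
s=swage(p,d,c,(.4,.655,-.2,.1));print(s[:4],s[4].sum());rows([])
E
```

```text
(array([513.33428955, -53.66353607]), 56.22854232788086, (57.15196990966797, 51.236576080322266), array([[476.15393 , -63.176918],
       [518.7449  , -91.65839 ],
       [550.51465 , -44.150154],
       [507.9237  , -15.668686]], dtype=float32)) 272
z 0.1829 xy 532.1 -115.6 yaw -125.02 F [-2.3 -6.9  1.8]
```

View pics/t1.png

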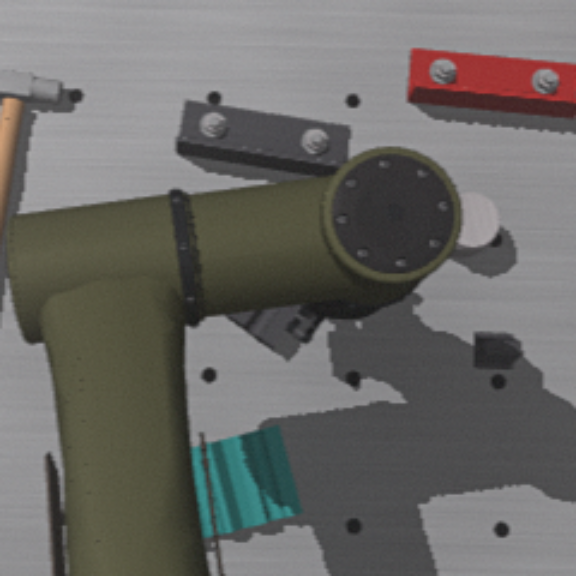

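The arm hides the block in the top view; only its near corner shows, at (295,330) in the crop. The contact force is steady, so I'll continue the turn, then back off and look.

Request:
move_arm(rows="1 -0.26 -0.37 0 -0.052; 1 -0.26 -0.37 0 -0.052; 1 -0.26 -0.37 0 -0.052; 1 -0.26 -0.37 0 -0.052; 1 -0.26 -0.37 0 -0.052; 1 -0.26 -0.37 0 -0.052; 1 0 0 0 0; 1 2 0 0 0; 1 2 0 0 0; 1 0 0 -4 0; 1 0 0 -4 0; 1 1 4 0 0.09; 1 1 4 0 0.13; 1 1 4 0 0.13; 1 1 4 0 0.13; 1 0 4 0 0.13;1 0 0 0 0")

```text
time_s: 5.25
tool_pos: [0.3592, -0.0856, 0.2645]
ee_rot: [[-0.785, -0.62, 0.006], [-0.62, 0.785, 0.003], [-0.006, -0.002, -1.0]]
ft_force: [0.6, 0.7, 1.9]
opening: -0.0001
finger_force: 0.0
```

```bash
python3 - <<'E'
from h import *
for n in("top","side"):
    p,d=env.grab_frame(n);c=env.camera_params(n);cv2.imwrite(f"pics/{n}2.png",p)
    s=swage(p,d,c,(.4,.66,-.2,.1));print(n,s[:4],s[4].sum())
rows([])
E
```

```text
top (array([550.88555908, -34.9127121 ]), 72.92218017578125, (120.02555084228516, 90.460693359375), array([[ 490.0256  ,  -78.99652 ],
       [ 576.4976  , -105.56213 ],
       [ 611.7455  ,    9.171097],
       [ 525.2735  ,   35.73671 ]], dtype=float32)) 1598
side (array([552.37084961, -34.55307007]), 72.9756088256836, (122.63838958740234, 92.50901794433594), array([[ 490.19022 ,  -79.64293 ],
       [ 578.64557 , -106.727615],
       [ 614.5515  ,   10.536789],
       [ 526.0961  ,   37.621475]], dtype=float32)) 1297
z 0.2640 xy 361.0 -86.6 yaw -141.43 F [ 0.3 -0.4 -0.1]
```

View pics/side2.png

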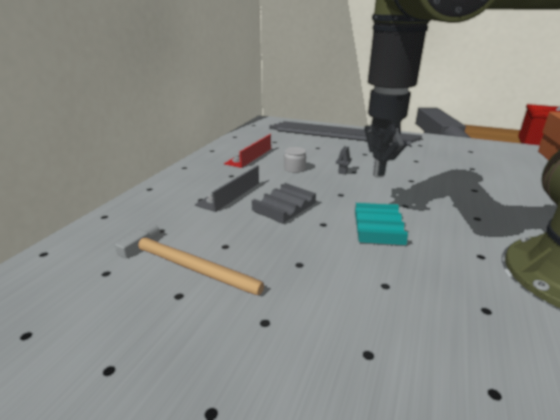

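Both views put the block at (551,-35) mm with its long axis at 73°; the fence is at 82°. Now I'll push it square with both open fingers parallel to the fence.

Request:
move_arm(rows="0.2 0 0 0 0.136; 0.2 0 0 0 0.136; 0.2 0 0 0 0.136; 0.2 0 0 0 0.136; 0.2 0 0 0 0.136; 0.2 0 0 0 0.136; 0.2 -2.5 1.95 0 0; 0.2 -2.5 1.95 0 0; 0.2 -2.5 1.95 0 0; 0.2 -2.5 1.95 0 0; 0.2 0 0 3 0; 0.2 0 0 3 0; 0.2 0 0 2.4 0; 0.2 0 0 0 0; 0.2 0 0 0 0")

```text
time_s: 6.85
tool_pos: [0.472, -0.025, 0.1788]
ee_rot: [[-0.989, 0.146, -0.002], [0.146, 0.989, -0.001], [0.001, -0.002, -1.0]]
ft_force: [0.4, -0.4, -0.2]
opening: 0.0678
finger_force: 0.0
```

```bash
python3 - <<'E'
from h import *
rows([(472,-23.7,171.9),(472+99*.5,-23.7-14.1*.5,171.9)])
E
```

```text
z 0.1788 xy 472.0 -25.0 yaw 171.62 F [ 0.4 -0.4 -0.2]
0.02 0.13 0 -0.005
-5.00 -0.00 0 -0.000
```

Request:
move_arm(rows="0.2 -0.7 0.1 0 -0.005; 0.2 -0.6 0 0 0; 0.2 -0.5 0 0 0; 0.2 -0.5 0 0 0; 0.2 -0.5 0 0 0; 0.2 -0.5 0 0 0; 0.2 -0.5 0 0 0; 0.2 -0.5 0 0 0; 0.2 -0.5 0 0 0; 0.2 -0.5 0 0 0; 0.2 -0.4 0 0 0; 0.2 -0.3 0 0 0; 0.2 0 0 0 0")

```text
time_s: 8.15
tool_pos: [0.5292, -0.0325, 0.1781]
ee_rot: [[-0.99, 0.141, -0.009], [0.141, 0.99, -0.001], [0.008, -0.002, -1.0]]
ft_force: [-14.5, 0.9, 7.7]
opening: 0.0684
finger_force: 7.2
```

```bash
python3 - <<'E'
from h import *
n="side";p,d=env.grab_frame(n);c=env.camera_params(n);cv2.imwrite("pics/side3.png",cv2.resize(p[120:270,170:370],None,fx=3.5,fy=3.5))
s=swage(p,d,c,(.4,.66,-.2,.1),.015,.034);print(n,s[:4],s[4].sum())
P=cloud(c,d);S=P[160:215,190:270].reshape(-1,3);S=S[(S[:,2]>.038)&(S[:,2]<.058)&(S[:,0]>.63)&(S[:,1]<.06)];print("fence",cv2.minAreaRect((S[:,:2]*1000).astype(np.float32)))
rows([])
E
```

```text
side (array([573.25872803, -32.55800629]), 83.41846466064453, (122.51263427734375, 111.65106964111328), array([[510.78006 , -87.01207 ],
       [621.6954  , -99.80919 ],
       [635.7374  ,  21.896057],
       [524.8221  ,  34.693176]], dtype=float32)) 867
fence ((676.2716674804688, -47.00177764892578), (182.30960083007812, 8.181673049926758), 82.09097290039062)
z 0.1781 xy 529.2 -32.5 yaw 171.89 F [-14.4   0.6   7.8]
```

View pics/side3.png

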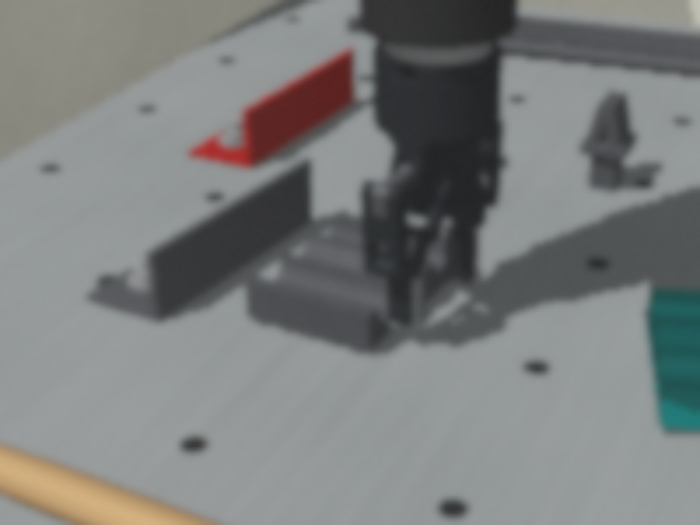

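The block now lies parallel to the fence, with a gap of about 4 cm. I'll continue, slowing near contact.

Request:
move_arm(rows="0.2 -0.4 0 0 0; 0.2 -0.4 0 0 0; 0.2 -0.4 0 0 0; 0.2 -0.4 0 0 0; 0.2 -0.4 0 0 0; 0.2 -0.4 0 0 0; 0.2 -0.4 0 0 0; 0.2 -0.3 0 0 0; 0.2 -0.2 0 0 0; 0.2 -0.1 0 0 0; 0.2 0 0 0 0")

```text
time_s: 9.3
tool_pos: [0.5625, -0.0371, 0.178]
ee_rot: [[-0.99, 0.141, -0.01], [0.141, 0.99, -0.001], [0.009, -0.002, -1.0]]
ft_force: [-17.5, 2.4, 8.6]
opening: 0.0685
finger_force: 8.4
```

```bash
python3 - <<'E'
from h import *
n="side";p,d=env.grab_frame(n);c=env.camera_params(n);cv2.imwrite("pics/side4.png",cv2.resize(p[120:270,170:370],None,fx=3.5,fy=3.5))
rows([])
E
```

```text
z 0.1781 xy 562.5 -37.1 yaw 171.90 F [-16.3   1.2   8.5]
```

View pics/side4.png

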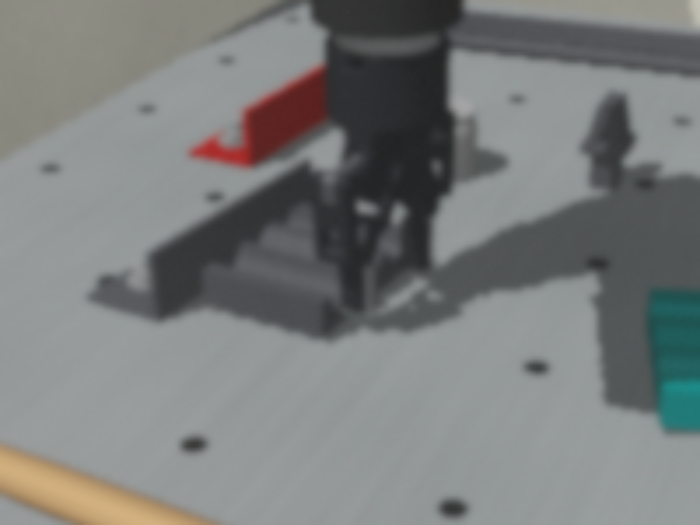

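The block is square, with a gap of roughly a centimetre. I'll close it in small steps, watching the force.

Request:
move_arm(rows="0.2 -0.2 0 0 0; 0.2 -0.2 0 0 0; 0.2 -0.1 0 0 0; 0.2 -0.1 0 0 0; 0.2 0 0 0 0")

```text
time_s: 9.85
tool_pos: [0.5684, -0.038, 0.178]
ee_rot: [[-0.99, 0.141, -0.01], [0.141, 0.99, -0.001], [0.01, -0.002, -1.0]]
ft_force: [-17.9, 2.5, 8.5]
opening: 0.0683
finger_force: 8.6
```

Request:
move_arm(rows="0.2 -0.1 0 0 0; 0.2 -0.1 0 0 0; 0.2 0 0 0 0")

```text
time_s: 10.15
tool_pos: [0.5703, -0.0383, 0.178]
ee_rot: [[-0.99, 0.141, -0.01], [0.141, 0.99, -0.001], [0.01, -0.002, -1.0]]
ft_force: [-17.3, 2.0, 7.8]
opening: 0.0682
finger_force: 8.7
```

Request:
move_arm(rows="0.2 -0.1 0 0 0; 0.2 0 0 0 0")

```text
time_s: 10.35
tool_pos: [0.5713, -0.0384, 0.178]
ee_rot: [[-0.99, 0.141, -0.01], [0.141, 0.99, -0.001], [0.01, -0.002, -1.0]]
ft_force: [-17.2, 1.5, 7.8]
opening: 0.0684
finger_force: 8.7
```

Request:
move_arm(rows="0.2 -0.1 0 0 0; 0.2 0 0 0 0")

```text
time_s: 10.55
tool_pos: [0.5723, -0.0386, 0.178]
ee_rot: [[-0.99, 0.141, -0.01], [0.141, 0.99, -0.001], [0.01, -0.002, -1.0]]
ft_force: [-16.9, 1.6, 8.5]
opening: 0.068
finger_force: 8.7
```

Request:
move_arm(rows="0.2 -0.1 0 0 0; 0.2 0 0 0 0")

```text
time_s: 10.75
tool_pos: [0.5733, -0.0387, 0.178]
ee_rot: [[-0.99, 0.141, -0.01], [0.141, 0.99, -0.001], [0.01, -0.002, -1.0]]
ft_force: [-16.3, 3.0, 8.8]
opening: 0.0684
finger_force: 8.7
```

Request:
move_arm(rows="0.2 -0.1 0 0 0; 0.2 0 0 0 0")

```text
time_s: 10.95
tool_pos: [0.5743, -0.0388, 0.178]
ee_rot: [[-0.99, 0.141, -0.01], [0.141, 0.99, -0.001], [0.01, -0.002, -1.0]]
ft_force: [-16.4, 3.2, 9.4]
opening: 0.0682
finger_force: 8.7
```

Request:
move_arm(rows="0.2 -0.1 0 0 0; 0.2 0 0 0 0")

```text
time_s: 11.15
tool_pos: [0.5751, -0.0389, 0.178]
ee_rot: [[-0.99, 0.141, -0.011], [0.141, 0.99, -0.001], [0.011, -0.002, -1.0]]
ft_force: [-18.9, 2.2, 9.8]
opening: 0.0681
finger_force: 9.7
```

Request:
move_arm(rows="0.2 -0.1 0 0 0; 0.2 0 0 0 0")

```text
time_s: 11.35
tool_pos: [0.5755, -0.0389, 0.178]
ee_rot: [[-0.99, 0.141, -0.013], [0.141, 0.99, -0.001], [0.013, -0.002, -1.0]]
ft_force: [-23.9, 5.0, 14.0]
opening: 0.0684
finger_force: 12.2
```

```bash
python3 - <<'E'
from h import *
n="side";p,d=env.grab_frame(n);c=env.camera_params(n);cv2.imwrite("pics/side5.png",cv2.resize(p[150:240,190:290],None,fx=6,fy=6))
rows([])
E
```

```text
z 0.1780 xy 575.4 -39.0 yaw 171.88 F [-24.2   5.1  13.4]
```

View pics/side5.png

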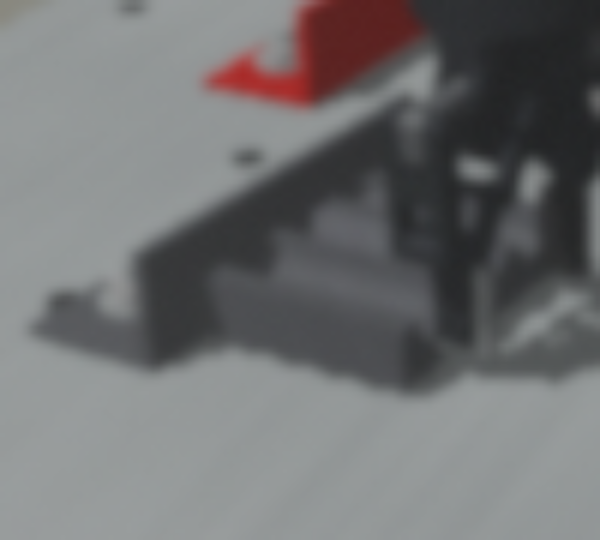

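The force is rising and the tool has stalled: the block is against the fence. One more firm nudge, then back off and check.

Request:
move_arm(rows="0.2 -0.1 0 0 0; 0.2 0 0 0 0; 0.2 0 0 0 0")

```text
time_s: 11.7
tool_pos: [0.5758, -0.039, 0.1779]
ee_rot: [[-0.99, 0.141, -0.015], [0.141, 0.99, -0.001], [0.015, -0.003, -1.0]]
ft_force: [-28.9, 6.9, 15.8]
opening: 0.0684
finger_force: 14.6
```

Request:
move_arm(rows="0.2 0.2 0 0 0; 0.2 0.5 0 0 0; 0.2 2 0 0 0; 0.2 2 0 0 0; 0.2 0 0 -4 0; 0.2 2 0 -4 0; 0.2 4 0 -2 0; 0.2 4 0 0 0; 0.2 4 0 0 0; 0.2 0 0 0 0; 0.2 0 0 0 0")

```text
time_s: 12.8
tool_pos: [0.3941, -0.0125, 0.2803]
ee_rot: [[-0.99, 0.139, 0.004], [0.139, 0.99, 0.002], [-0.004, 0.003, -1.0]]
ft_force: [0.2, 0.4, 0.5]
opening: 0.0683
finger_force: 0.0
```

```bash
python3 - <<'E'
from h import *
n="top";p,d=env.grab_frame(n);c=env.camera_params(n);cv2.imwrite("pics/t6.png",cv2.resize(p[100:250,180:440],None,fx=3,fy=3,interpolation=2))
P=cloud(c,d)
p2,d2=env.grab_frame("side");c2=env.camera_params("side");P2=cloud(c2,d2)
for nm,Q,pp in(("top",P,p),("side",P2,p2)):
    X=Q.reshape(-1,3);X=X[(X[:,0]>.5)&(X[:,0]<.71)&(X[:,1]>-.16)&(X[:,1]<.07)]
    f=X[(X[:,2]>.038)&(X[:,2]<.06)];R=cv2.minAreaRect((f[:,:2]*1000).astype(np.float32));print(nm,"fence",R)
    a=np.radians(-8.05);nn=np.array([np.cos(a),np.sin(a)]);t=np.array([-nn[1],nn[0]]);F=np.array(R[0])/1000-.0035*nn
    b=X[(X[:,2]>.012)&(X[:,2]<.034)]; u=(b[:,:2]-F)@nn;v=(b[:,:2]-F)@t
    k=u<-.004; print(" block fence-x",np.percentile(u[k],[.5,99.5])*1000,"y",np.percentile(v[k],[.5,99.5])*1000)
    # near edge slope
    e=[(y,np.percentile(u[k&(abs(v-y)<.006)],2)) for y in np.linspace(-.05,.05,9)];print(" near-edge skew deg",np.degrees(np.polyfit(*np.array(e).T,1)[0]))
rows([])
E
```

```text
top fence ((675.2930297851562, -48.332763671875), (177.07713317871094, 8.948126792907715), 81.5570297241211)
 block fence-x [-90.06203826  -4.64929829] y [-58.60694932  60.23582134]
 near-edge skew deg -0.13100020540087912
side fence ((676.91748046875, -47.15624237060547), (180.541748046875, 8.78851318359375), 81.78858184814453)
 block fence-x [-91.20850417  -4.83040382] y [-59.6160573   61.05391242]
 near-edge skew deg -0.8534834713932935
z 0.2792 xy 394.9 -12.6 yaw 171.91 F [-0.3 -0.1 -0.6]
```

View pics/t6.png

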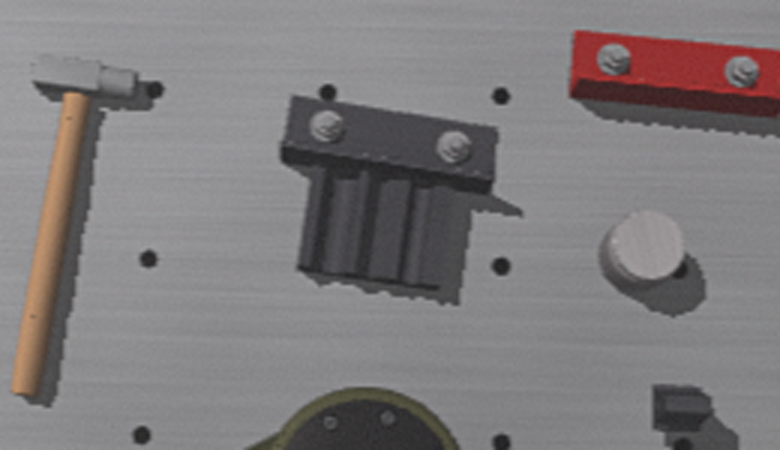

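The top view shows the block flush against the fence and centred on it (fence-y about +1 mm, near side at -90 mm). The hammer, tin and hardy haven't moved.

```bash
python3 -c "
from bench import env
print(env.sign_off())"
```

```text
the job is handed in; nothing more can be done
None
```

The swage block was pushed round and now lies with a long side flat against the fence, centred to about 1 mm; the hammer, tin and hardy were not touched, and the job was handed in at about 13 s.

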